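Cross-stack the empty tote on the tote of weights

TASK

Pick up the empty long grey tote and lower it, turned crosswise, onto the middle of the long grey tote that holds the steel weights, so that it stacks level on the dipped rims: laid the same way round it would nest and sink in over the weights. Leave the full tote where it stands, let go of the empty one only once it is down, and do not knock over the yellow tumbler.

Things in the scene. Friction and masses are not known exactly. Their poses are not given: they have to be found in the camera images.
- tote_empty: Empty open grey plastic tote, loose, 0.18 kg, 170 mm long (its x), 64 wide (y), 60 high. Origin: centre of its underside, z up; ends alike, sides alike. Walls 3 mm, tapering below 40 mm height to a flat 158 x 52 mm bottom. The long rims are dipped to 54 mm height over their middle 114 mm; corners rise to 60. Grip across its width at the middle, on the upright band 40 to 54 mm up. Table at z = 0.
- tote_full: Same tote, same axes and origin, but holding three steel weights (up to 37 mm above its underside), 0.9 kg, loose. Laid the same way, the empty tote sinks in; laid crosswise (its x along this tote's y) its bottom rests on both dipped rims, undersides 54 mm apart, with 30 mm play either way. The 95 mm short bin of the same grey plastic, with pens, is a bystander.
- tumbler: Yellow open plastic tumbler, 95 mm high, 72 mm across the rim, light, standing loose between the two long totes. Origin at the centre of its underside, z up.
Things that resemble listed ones, but are neither listed nor needed, are in the scene too. What is shaped like the tote_empty but turquoise is not meant.

How it is judged:
At the end, for the whole second after the job is handed in: The empty tote rests, released and still, level (within 3 degrees) and crosswise (within 12 degrees) on the full tote, centres within 20 mm, underside 50 to 58 mm above the full tote's underside; the full tote stands level, within 30 mm of its start (horizontal distance between tote_empty and tote_full below 0.02 m and angle between the x axis of tote_empty and the y axis of tote_full, either way round below 0.21 rad and z of tote_empty in the frame of tote_full between 0.05 and 0.058 m and angle between each of tote_empty, tote_full's own z axis and vertical below 0.06 rad and distance of tote_full from where it was at the start of the episode below 0.03 m and linear speed of tote_empty below 0.02 m/s); the robot touches nothing.
It fails at once if the empty tote is dropped: free of the fingers while its underside is more than 85 mm above the table (about 30 mm above its seat) (height (world z) of tote_empty above 0.085 m and contact force between the fingers and tote_empty below 0.1 N).
It fails at once if the yellow tumbler is knocked over (angle between tumbler's own z axis and vertical above 0.5 rad).
It also fails if it takes over 38 s, if anything falls off the work surface, if the arm or the gripper's body presses on something with over 40 N, if the wrist force passes 120 N, or if a joint passes its speed limit or range.

ROBOT

A 6-joint arm with a two-finger parallel gripper is mounted at the origin on the work surface. World frame = base frame: x ahead of the robot, y to its left, z up, the work surface at z = 0. Lengths are in m, angles in rad, forces in N, time in s.
With the tool pointing down it reaches from about 0.3 to 0.825 m from the base axis. Payload 5.4 kg.
Tool frame: the origin (TCP) lies at the very end of the fingers, on their centre line; the grasp point (between the pads) lies 19 mm behind it; z points along the fingers, y is the line along which they close (so a half turn about z gives the same grasp; the last joint's range is limited). The gripper opens to 92 mm and grips with 3 to 60 N. Pads are 20 mm wide; open, the fingers measure 128 mm over their backs; the gripper's body (75 mm by 189 mm) begins 69 mm behind the grasp point.
Start: joints at [-1.512, 0.158, 1.597, -0, 1.386, -0.21], TCP at [0.153, -0.554, 0.215] pointing down, gripper open.
Joint ranges: [-2.91, 2.91], [-0.94, 2.29], [0.18, 2.7], [-1.29, 4.43], [0.17, 2.64], [-3, 3]. Speed limits (rad/s): [2.57, 2.57, 3.14, 3.14, 3.14, 3.14].

INTERFACE

Orientations are given as a rotation vector (axis times angle).
In Python, from workcell import bot gives the robot as it stands. Calls block until the motion is done:
- bot.goto(position, orientation): joint-space move of the TCP to a pose.
- bot.line_to(position, rot=None, max_speed=0.15): straight line of the TCP; rot=None keeps the orientation; max_speed is the mean speed in m/s.
- bot.set_joints(angles): joint-space move.
- bot.set_gripper(opening, newtons=None): opening from 0.0 (shut) to 1.0 (fully open); newtons is the grip in N (None keeps the last); returns when the fingers have stopped.
- bot.hold(seconds).
- bot.inverse_kinematics(position, orientation): joint angles nearest the present ones, or None.
- bot.read_camera(name): name is "scene" or "top" or "wrist"; returns a dict with "pixels" (400x640x3 uint8, blue, green, red), "fx", "fy", "cx", "cy" (pixels), "R" (3x3) and "t" (3): a world point X has camera coordinates R X + t. Camera axes: x right, y down, z forward; pixel columns grow to the right and rows downward; lengths in m; the calibration is good to about 2 mm. A picture is of the moment at which its call begins. There is no depth.
A pose or a line that the arm cannot do raises bot.MotionError and nothing moves.
- bot.job_done(): hands the job in; it is judged then, once.
Readings, each from a call of its own:
- bot.current_clock(): time.
- bot.current_joints(): joint angles.
- bot.current_joint_vel(): joint speeds.
- bot.current_effort(): joint torques, N m.
- bot.current_ee_pos(): TCP position.
- bot.current_tool_rot(): TCP orientation.
- bot.current_contact_force(): force on the tool from outside, world axes, zero at the start.
- bot.current_ft_torque(): the same for the moment, N m.
- bot.current_opening(): opening from 0.0 (shut) to 1.0 (fully open).
- bot.current_grip_force(): force on a finger pad.
Only numpy, scipy, OpenCV 4.12 (cv2) and the standard library are available. Lean on these libraries where they do the work, as an engineer would, in place of code of your own. Each camera call takes 0.05 s, during which the arm holds its last target. There are 200 camera calls.

## Working session

There is one attempt and no reset: what is moved stays moved. The work goes in short steps, each a Python script; the robot and the scene stay as the last script left them, time stands still between calls to the robot, and variables do not carry over. Pictures are saved under pics/ and viewed, at most 10 in all, crops included, and the job is handed in when it is done.

```bash
mkdir -p pics; cat > h.py <<'E'
import numpy as np,cv2
from workcell import bot
def shot(n,f):
    c=bot.read_camera(n); cv2.imwrite('pics/'+f,c['pixels']); np.savez('pics/'+f+'.npz',**{k:np.array(v) for k,v in c.items()}); return c
def load(f): return np.load('pics/'+f+'.npz')
def unproj(c,u,v,z):
    R=np.array(c['R']);t=np.array(c['t'])
    o=-R.T@t; d=R.T@np.array([(u-c['cx'])/c['fx'],(v-c['cy'])/c['fy'],1])
    return o+d*(z-o[2])/d[2]
E
python3 - <<'E'
from h import *
for n in('top','scene'):
    c=shot(n,n+'0.png'); print(n,c['fx'],(-np.array(c['R']).T@c['t']).round(3))
print(bot.current_clock())
E
```

```text
top 495.4228053235318 [ 0.495 -0.018  0.98 ]
scene 379.9021983469509 [1.039 0.331 0.564]
0.1
```

View pics/top0.png

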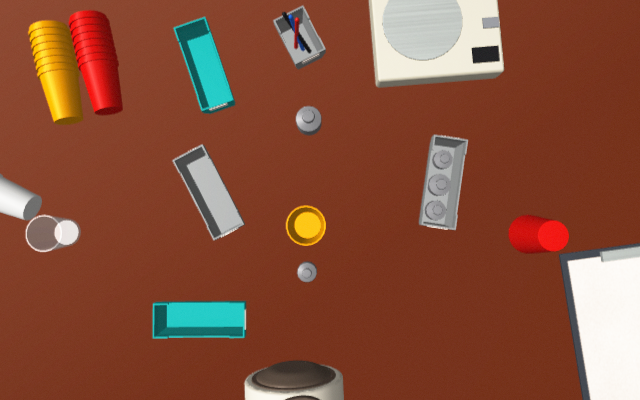

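View pics/scene0.png

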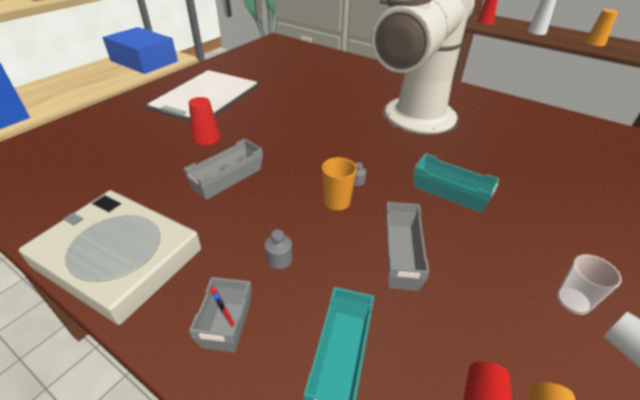

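Candidates in the top view:
- Grey long empty tote at (208,192).
- Grey long tote with weights at (443,183).
- Turquoise lookalikes at (203,65) and (199,320).
- Short pen bin at (300,37).

I choose (208,192) to pick up and (443,183) as the target. The tumbler stands at (306,226), with small loose weights at (308,119) and (307,272). I'll check the choice in one close crop.

```bash
python3 - <<'E'
from h import *
i=cv2.imread('pics/top0.png')
a=cv2.resize(i[135:250,160:260],None,fx=4,fy=4,interpolation=3);b=cv2.resize(i[125:240,395:495],None,fx=4,fy=4,interpolation=3)
cv2.imwrite('pics/crop.png',np.hstack([a,b]))
E
```

```text
(no output)
```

View pics/crop.png

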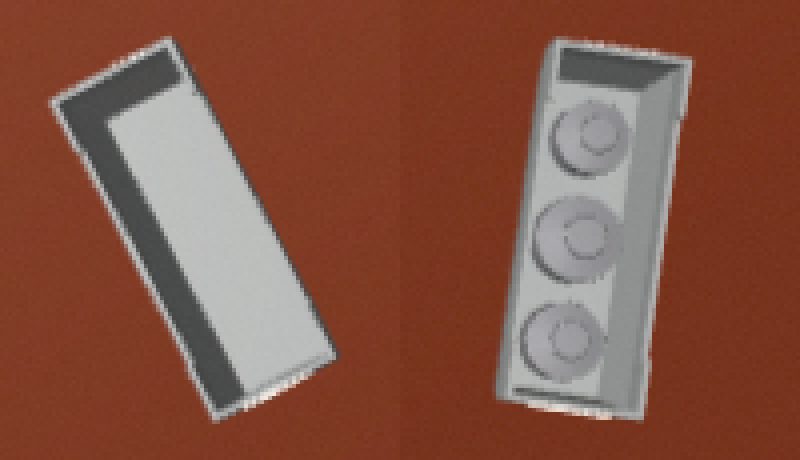

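The left crop is an empty grey long tote and the right one holds three weights, so the choice is confirmed. Next I'll fit poses by silhouette in both cameras.

```bash
cat >> h.py <<'E'
from scipy.optimize import minimize
S=6
def pts(x,y,th,z0=0):
    P=[]
    for L,W,z in((.17,.064,.06),(.17,.064,.04),(.158,.052,0)):
        P+=[(sx*L/2,sy*W/2,z) for sx in(-1,1) for sy in(-1,1)]
    P=np.array(P);c,s=np.cos(th),np.sin(th)
    return np.c_[x+c*P[:,0]-s*P[:,1],y+s*P[:,0]+c*P[:,1],P[:,2]+z0]
def proj(c,X):
    q=X@np.array(c['R']).T+np.array(c['t']); return np.c_[q[:,0]/q[:,2]*c['fx']+c['cx'],q[:,1]/q[:,2]*c['fy']+c['cy']]
def mask(c):
    h=cv2.cvtColor(np.array(c['pixels']),cv2.COLOR_BGR2HSV); return (h[...,1]<90).astype(np.uint8)
def fit(c,p0,z0=0,pad=10):
    uv=proj(c,pts(*p0,z0)); lo=np.floor(uv.min(0)-pad).astype(int);hi=np.ceil(uv.max(0)+pad).astype(int)
    m=mask(c); n,l,st,ce=cv2.connectedComponentsWithStats(m)
    k=np.bincount(l[lo[1]:hi[1],lo[0]:hi[0]].ravel(),minlength=n)[1:].argmax()+1
    m=cv2.fillConvexPoly(np.zeros_like(m),cv2.convexHull(np.argwhere(l==k)[:,::-1].astype(np.int32)),1)[lo[1]:hi[1],lo[0]:hi[0]]
    M=cv2.resize(m*255,None,fx=S,fy=S,interpolation=cv2.INTER_LINEAR)>127
    def cost(p):
        q=((proj(c,pts(*p,z0))-lo+.5)*S).round().astype(np.int32)
        return (cv2.fillConvexPoly(np.zeros(M.shape,np.uint8),cv2.convexHull(q),1).astype(bool)^M).sum()
    s=np.array(p0)+np.array([[0,0,0],[.01,0,0],[0,.01,0],[0,0,.1]])
    r=minimize(cost,p0,method='Nelder-Mead',options=dict(initial_simplex=s,xatol=1e-4,fatol=1)); return r.x,r.fun/M.size,M.mean()
E
python3 - <<'E'
from h import *
t=load('top0.png');s=load('scene0.png')
for u,v,a in((208,192,.46),(443,183,-.12)):
    p=unproj(t,u,v,.05); p0=[p[0],p[1],a]
    for c in(t,s):
        r=fit(c,p0); print(r[0].round(4),round(r[1],4),round(r[2],3))
print('tumbler',unproj(t,306,226,.095).round(3),unproj(t,307.5,226,0.003).round(3))
print(bot.current_tool_rot(),bot.inverse_kinematics([.5,.2,.3],bot.current_tool_rot()))
E
```

```text
[0.5452 0.1956 0.5015] 0.0087 0.311
[0.5465 0.1967 0.5109] 0.0261 0.507
[ 0.5685 -0.2458 -0.1356] 0.0149 0.448
[ 0.5695 -0.2452 -0.1637] 0.0209 0.349
tumbler [0.484 0.009 0.095] [0.483 0.009 0.003]
[-3.11155673e+00 -4.20775340e-01 -1.73922545e-04] [0.15492568 0.01863286 1.57885234 0.0017121  1.54396158 1.45684729]
```

Both cameras agree to within about 1.5 mm: empty tote at (0.546, 0.196), yaw 0.505, and full tote at (0.569, −0.2455), yaw −0.14. Their heights and sizes are consistent. Now the pick.

```bash
cat >> h.py <<'E'
from scipy.spatial.transform import Rotation as Ro
def down(a): return (Ro.from_euler('z',a)*Ro.from_euler('x',np.pi)).as_rotvec()
E
python3 - <<'E'
from h import *
p=[.546,.196]
bot.goto([*p,.25],down(.505)); print(bot.current_clock(),bot.current_joints())
bot.line_to([*p,.06],max_speed=.2); print(np.round(bot.current_contact_force(),2))
bot.line_to([*p,.028],max_speed=.1)
bot.set_gripper(0.0,20); print('open',bot.current_opening()*92,bot.current_grip_force())
bot.line_to([*p,.25],max_speed=.15)
print('open',bot.current_opening()*92,bot.current_grip_force(),np.round(bot.current_contact_force(),2),bot.current_clock())
shot('scene','scene1.png')
E
```

```text
3.075 [ 1.35254520e-01  1.49696768e-01  1.53688253e+00 -1.76699561e-04
  1.45505097e+00  1.20216971e+00]
[-0.69 -0.05 -0.3 ]
open 64.3372193174873 19.997394827041717
open 63.77135371848434 19.996204302387923 [ 0.97 -0.74 -1.52] 6.8083
```

View pics/scene1.png

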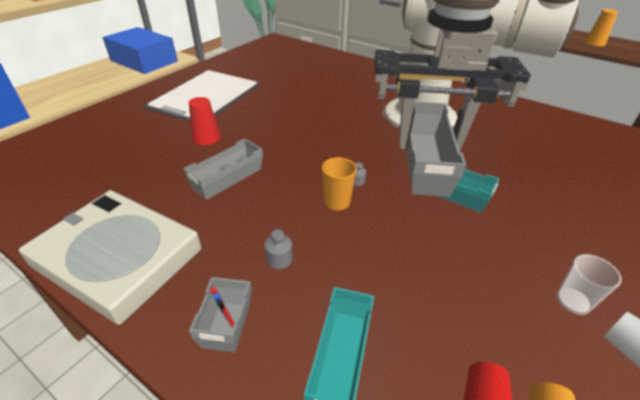

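The tote is held between the fingers at (433,150), 64 mm opening as expected, and the tumbler is untouched. I'll carry it above the target and check for tilt there.

```bash
python3 - <<'E'
from h import *
f=[.569,-.2455]; a=-.145+np.pi/2
bot.goto([*f,.25],down(a)); bot.line_to([*f,.15]); bot.hold(.3)
print(bot.current_clock(),bot.current_opening()*92,np.round(bot.current_ee_pos(),4))
out=[]
for n in('scene','top'):
    c=shot(n,n+'2.png'); i=c['pixels'].copy()
    for P,col in((pts(*f,a,.122),(0,0,255)),(pts(*f,-.145),(0,255,0))):
        q=proj(c,P)
        if n=='scene': cc=q.mean(0)
        for u in q: cv2.circle(i,tuple(int(k*8) for k in u),8,col,-1,cv2.LINE_AA,3)
    x,y=(int(k) for k in q.mean(0)); y0=max(0,y-140);x0=max(0,x-100)
    out.append(cv2.resize(i[y0:y0+200,x0:x0+200],(400,400),interpolation=2))
cv2.imwrite('pics/ov2.png',np.hstack(out))
E
```

```text
9.6 64.21981196628887 [ 0.5694 -0.2458  0.1508]
```

View pics/ov2.png

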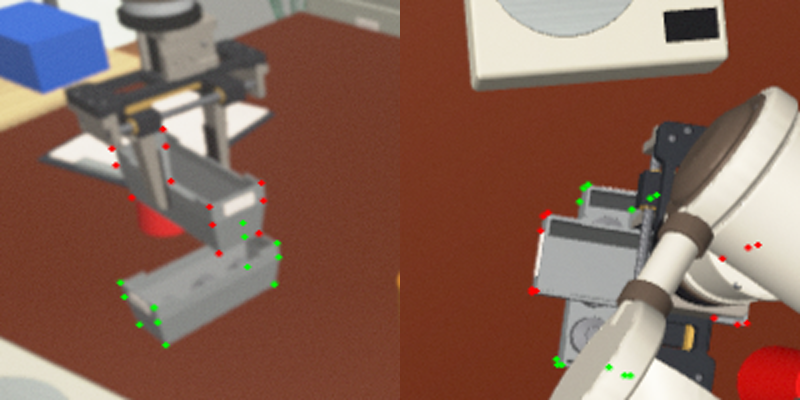

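The overlay shows the held tote (red points, near end at (240,220)) and the full tote (green points) both matching the model: level, crosswise and centred. Lowering with a force check.

```bash
python3 - <<'E'
from h import *
f=[.569,-.2455]
bot.line_to([*f,.09],max_speed=.08); bot.hold(.2); f0=bot.current_contact_force()[2]
for z in np.arange(.088,.076,-.001):
    bot.line_to([*f,z],max_speed=.03); bot.hold(.1)
    d=bot.current_contact_force()[2]-f0; print(round(z,3),round(bot.current_ee_pos()[2],4),round(d,2))
    if d>3: break
print(bot.current_clock())
E
```

```text
0.088 0.088 -0.77
0.087 0.087 -0.59
0.086 0.086 0.88
0.085 0.085 0.11
0.084 0.084 0.62
0.083 0.083 -0.47
0.082 0.0825 4.36
13.25
```

Contact came at z = 0.082, the expected seat. Releasing and retreating straight up.

```bash
python3 - <<'E'
from h import *
f=[.569,-.2455]; a=-.145+np.pi/2
bot.set_gripper(1.0); bot.hold(.2)
bot.line_to([*f,.25],max_speed=.12)
bot.set_joints([-1.512, 0.158, 1.597, 0, 1.386, -0.21]); bot.hold(.3)
print(bot.current_clock())
out=[]
for n in('scene','top'):
    c=shot(n,n+'3.png'); i=c['pixels'].copy()
    for P,col in((pts(*f,a,.054),(0,0,255)),(pts(*f,-.145),(0,255,0))):
        q=proj(c,P)
        for u in q: cv2.circle(i,tuple(int(k*8) for k in u),8,col,-1,cv2.LINE_AA,3)
    x,y=(int(k) for k in q.mean(0)); y0=max(0,y-100);x0=max(0,x-70)
    out.append(cv2.resize(i[y0:y0+200,x0:x0+200],(400,400),interpolation=2))
cv2.imwrite('pics/ov3.png',np.hstack(out))
E
```

```text
17.7667
```

View pics/ov3.png

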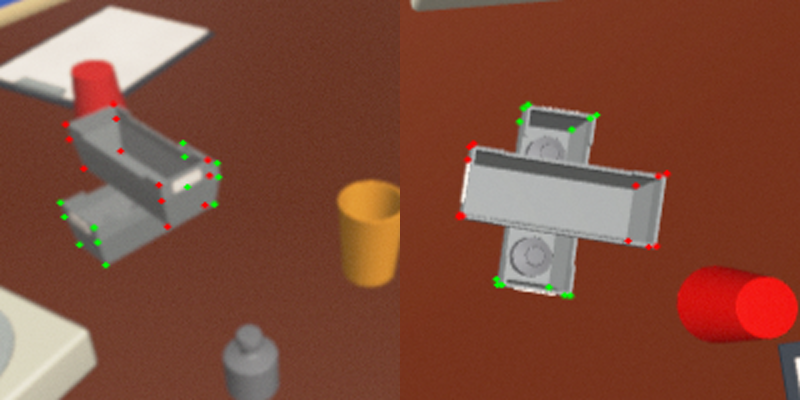

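The empty tote sits level and crosswise on the full one. Both match the model points within a couple of pixels, and the tumbler is still standing at (370,235) in the crop. Handing in.

```bash
python3 -c "
from workcell import bot
print(bot.job_done())"
```

```text
the job is handed in; nothing more can be done
None
```

I stacked the empty grey tote level and crosswise on the full one, released it, backed the arm clear with the tumbler still standing, and handed the job in at about 18 s; no verdict came back.

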